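Hold a cover in the open window of the blow-off guard

TASK

Take the die-cast cover plate out of its black rack and lower it upright, edge first, through the window of the blue blow-off guard that is not closed off by the red cover. Finish while still holding the plate in the gripper with about half of its length inside the guard, still and hanging clear of the guard, for the air jets; do not let go. Leave the grease tub, the red bottle and the black seal ring beside the guard where they are.

Things in the scene. Friction and masses are not known exactly. Their poses are not given: they have to be found in the camera images.
- cover_centre (a point): centre of the loose die-cast plate, 64 x 96 x 12 mm, 0.11 kg. It stands on a short edge in the rack, lower edge 8 mm above the worktop, this point 56 mm up. Axes: x along its 64 mm width (level), y along its length (up), z through its thickness; upright it has roll 90 deg, yaw turns the width. Grip it from above across the thickness, in the top 35 mm so that the fingers stay outside the guard
- cover_low_edge (a point): middle of the plate's lower short edge (48 mm below the centre while upright), same axes as the centre
- rack: fixed black plastic rack, origin under its centre on the worktop; base 90 (x) x 60 (y) x 8 mm, with a 13 mm wide groove along its x axis between two cheeks that end 36 mm above the worktop. Position and yaw vary. The plate is drawn straight up out of it
- guard: fixed blue box, 112 (x) x 154 (y) x 120 mm high, origin under its centre on the worktop, clear front at -x. Position and yaw vary. Its 8 mm aluminium top has two bevelled windows at y = +38 and -38 mm: slots 68 mm along x by 16 mm along y, 2 mm clearance on each side of the plate. Hollow inside down to 8 mm above the worktop, so nothing in it carries the plate at half depth
- left_slot (a point): centre of the window at the guard's +y side, level with the upper face of the guard's top (120 mm above the worktop); axes as the guard: x along the slot, y across it, z up
- right_slot (a point): the same for the window at the guard's -y side
- red_cover: red plate 92 (x) x 44 (y) x 5 mm screwed over one of the two windows, closing it entirely; origin at that window's centre, on the guard's top. Round the other, open window lies a fixed green surround 3 mm high with an 80 x 32 mm opening. Which window is closed changes from start to start
- grease_tub: bystander: white tub with blue lid, 68 mm across, 52 mm high, loose, origin under its centre
- bottle: bystander: small red bottle with white nozzle standing upright, 24 x 40 x 94 mm, loose, origin under its centre
- seal: bystander: black seal ring lying flat, 60 mm across, 8 mm high, loose, origin under its centre

How it is judged:
By the outcome, as a careful person would: the job done as asked, in the order asked, and still so for the second after the job is handed in, while the arm keeps its last pose, push and grip.
It also fails if it takes over 51 s, if anything falls off the work surface, if the arm or the gripper's body presses on something with over 40 N, if the wrist force passes 120 N, or if a joint passes its speed limit or range.

ROBOT

A 6-joint arm with a two-finger parallel gripper is mounted at the origin on a cart in front of the work surface, level with it; the furniture and walls round the work are solid. World frame = base frame: x ahead of the robot, y to its left, z up, the work surface at z = 0. Lengths are in mm, angles in rad, forces in N, time in s.
With the tool pointing down it reaches from about 350 to 975 mm from the base axis. Payload 7.1 kg.
Tool frame: the origin (TCP) lies between the finger pads; the fingertips stand 8 mm ahead of it and the grasp point (between the pads) lies 11 mm behind it; x points along the fingers, y is the direction in which the jaws open and shut, and the axes are right-handed (so a half turn about x gives the same grasp; the last joint's range is limited). The gripper opens to 88 mm and grips with 3 to 60 N. Pads are 20 mm wide; open, the fingers measure 115 mm over their backs; the gripper's body (75 mm by 178 mm) begins 61 mm behind the grasp point.
Start: joints at [-1.185, 0.423, 1.63, -0, 1.089, -0.019], TCP at [246.162, -574.464, 230.675] pointing down, gripper open.
Joint ranges: [-3, 3], [-0.9, 2.11], [0.09, 2.58], [-1.31, 4.45], [0.11, 2.69], [-2.54, 2.54]. Speed limits (rad/s): [2.39, 2.39, 3.01, 3.14, 3.14, 3.14].

INTERFACE

Orientations are given as a rotation vector (axis times angle).
In Python, from workcell import ctrl gives the robot as it stands.
- The arm moves only by the tool apply_moves, never from a script. Its argument "increments" is a list of rows, each an object with "gripper": the opening in per cent of the stroke, from 0 (shut) to 100 (fully open); "delta_pos": the shift along the tool's x, y, z in cm, a list of three; "dr": the turn, a rotation vector about the tool's x, y, z in rad, a list of three. In form: [{"gripper": gripper, "delta_pos": [dx, dy, dz], "dr": [ax, ay, az]}, ...]. A call has exactly 5 rows; each row shifts and turns the commanded pose from where the row before left it, along the tool's axes as they then stand; what a row does not reach is not made up. A row lasts 1/12 s, in which the tool goes at most 41.7 mm and 7.16 degrees, less where a joint would pass 70% of its speed; a pose out of reach is approached as far as the arm can. A call with a gripper value outside its range is refused whole. The fingers move at their own pace and stop on an object; the grip force is fixed at half the most. Time passes only in rows, so rows that do not move let the fingers close, or fill a call up. It gives the time, the measured TCP pose, the force and the opening at its end, in the units of the state.
- ctrl.get_obs(): the state, without advancing time (a new reading comes with each control period).
- ctrl.get_image(name): name is "side" or "top"; returns a dict with "img" (420x560x3 uint8, red, green, blue), "range_z" (420x560 float32, mm along the optical axis (not along the pixel's ray), 0 where there is no reading), "mtx" (3x3 intrinsics, pixels), "rvec" (rotation vector, rad) and "tvec" (3), from world to camera coordinates, as OpenCV has them. Camera axes: x right, y down, z forward; pixel columns grow to the right and rows downward; lengths in mm; the calibration is good to about 2 mm. A picture is of the moment at which its call begins.
- ctrl.close_job(): hands the job in, once; it reports no verdict.
The state is a dict: "t": time; "qpos": joint angles; "qvel": joint speeds; "joint_torque": joint torques, N m; "ee_pos": TCP position; "orientation": TCP orientation; "ft_force": force on the tool from outside, world axes, zero at the start; "moment": the same for the moment, N m; "width": finger opening in mm.
Only numpy, scipy, OpenCV 4.12 (cv2) and the standard library are available. Lean on these libraries where they do the work, as an engineer would, in place of code of your own. Each camera call takes 0.05 s, during which the arm holds its last target. There are 200 camera calls.

## Working session

There is one attempt and no reset: what is moved stays moved. The work goes in short steps, Python scripts to look and compute and a tool call to move; the robot and the scene stay as the last step left them, time stands still between calls to the robot, and variables do not carry over. Pictures are saved under pics/ and viewed, about 8 in all and at most 12, crops included, and the job is handed in when it is done.

Besides the shell and the picture viewer there is one more tool, called after "Call:" by a JSON object that holds its "op" and its "data", one argument or row to a line. apply_moves: Moves the arm, as the interface text tells. Its arguments: {"type":"object","properties":{"increments":{"type":"array","items":{"type":"object","properties":{"gripper":{"type":"number"},"delta_pos":{"type":"array","items":{"type":"number"}},"dr":{"type":"array","items":{"type":"number"}}}}}},"required":["increments"]}

```bash
mkdir -p pics; ls; cat > h.py <<'E'
import numpy as np, cv2
from workcell import ctrl
def cam(n):
    d=ctrl.get_image(n); d['R']=cv2.Rodrigues(np.array(d['rvec'],float))[0]; d['t']=np.array(d['tvec'],float).ravel(); d['K']=np.array(d['mtx'],float); return d
def pts(d):
    z=d['range_z'].astype(float); v,u=np.indices(z.shape)
    p=np.stack([(u-d['K'][0,2])/d['K'][0,0]*z,(v-d['K'][1,2])/d['K'][1,1]*z,z],-1)
    w=(p-d['t'])@d['R']; w[z<=0]=np.nan; return w
def ray(d,u,v,h):
    r=np.linalg.inv(d['K'])@np.array([u,v,1.]); r=r@d['R']; c=-d['R'].T@d['t']; return c+r*(h-c[2])/r[2]
def save(d,name): cv2.imwrite('pics/'+name,d['img'][:,:,::-1])
def tool():
    o=ctrl.get_obs(); return o,cv2.Rodrigues(np.array(o['orientation'],float))[0],np.array(o['ee_pos'],float)
E
python3 - <<'E'
from h import *
a=cam('top');b=cam('side');
cv2.imwrite('pics/a.png',a['img'][:,:,::-1]);cv2.imwrite('pics/b.png',b['img'][:,:,::-1])
for d in(a,b):print(d['K'],-d['R'].T@d['t'],d['R'])
o,R,p=tool();print(o);print(R)
np.savez('s.npz',a=pts(a),b=pts(b),ai=a['img'],bi=b['img'])
E
```

```text
pics
[[521.24925749   0.         278.19715497]
 [  0.         521.24925749 203.74509745]
 [  0.           0.           1.        ]] [ 321.05784944 -280.07004321 1249.29363762] [[-0.01709016 -0.9998203  -0.00820333]
 [-0.9897685   0.01807958 -0.1415325 ]
 [ 0.14165538  0.00570058 -0.98989962]]
[[412.100444     0.         275.60624012]
 [  0.         412.100444   207.96529348]
 [  0.           0.           1.        ]] [  363.87273623 -1186.27882026   481.41311745] [[ 9.92053143e-01 -1.25818826e-01  4.30517285e-04]
 [-4.80571313e-02 -3.82077512e-01 -9.22879888e-01]
 [ 1.16280155e-01  9.15525203e-01 -3.85087688e-01]]
{'t': 0.1, 'qpos': array([-1.18503196e+00,  4.23755816e-01,  1.63057382e+00, -9.87898438e-06,
        1.08861576e+00, -1.90004562e-02]), 'qvel': array([-0.00032357, -0.00028048, -0.00237464,  0.00078336, -0.00111207,
        0.00050231]), 'joint_torque': array([-1.02327267e-03, -5.45615530e+01, -2.74327058e+01,  6.44272962e-02,
        1.88035617e-02, -1.10223553e-05]), 'ee_pos': array([ 245.96848247, -574.04692023,  230.00042427]), 'orientation': array([ 1.99908937,  0.41161018, -1.9996104 ]), 'ft_force': array([0.43111181, 0.41697522, 0.21580803]), 'moment': array([0.02981708, 0.05803649, 0.02213252]), 'width': 87.88123020366784}
[[-5.17100888e-04  3.93806469e-01 -9.19193232e-01]
 [ 1.25003392e-03 -9.19192382e-01 -3.93806808e-01]
 [-9.99999085e-01 -1.35266057e-03 -1.69562464e-05]]
```

View pics/a.png

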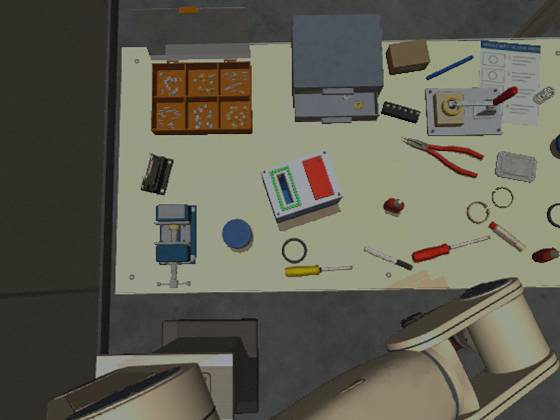

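View pics/b.png

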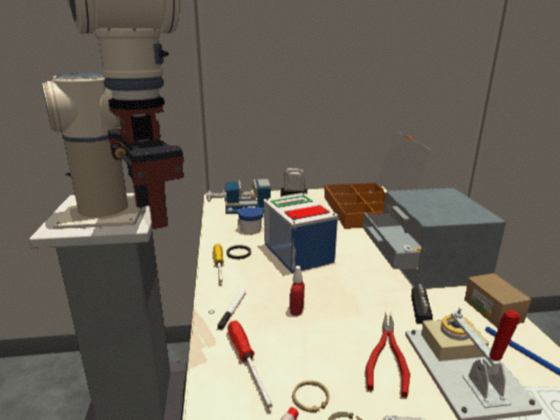

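The top view shows the guard at (302,187), with the green-framed open window at (285,188) on its +y side and the red cover at (318,177). The rack with the plate is at (157,173), the tub at (237,235), the ring at (294,250) and the bottle at (394,205). In the side view the plate stands at about (294,180).

```bash
python3 - <<'E'
from h import *
s=np.load('s.npz');P=s['a'];I=s['ai'];
c=I[130:215,120:200];cc=cv2.resize(c,None,fx=6,fy=6,interpolation=cv2.INTER_CUBIC)
g=cv2.resize(I[140:230,255:345],None,fx=6,fy=6,interpolation=cv2.INTER_CUBIC)[:510]
cv2.imwrite('pics/c.png',np.hstack([cc,g])[:,:,::-1] if 0 else cv2.resize(np.hstack([cc,g]),(800,404))[:,:,::-1])
hsv=cv2.cvtColor(I,cv2.COLOR_RGB2HSV)
gm=cv2.inRange(hsv,(45,120,60),(80,255,255)); gm[:, :255]=0; gm[:,345:]=0
rm=cv2.inRange(hsv,(0,150,80),(8,255,255))|cv2.inRange(hsv,(172,150,80),(180,255,255)); rm[:,:290]=0; rm[:,345:]=0; rm[:145]=0; rm[212:]=0
d=dict(K=None)
class C: pass
from h import cam
a=cam('top')
for n,m,h in(('green',gm,123),('red',rm,125)):
    ys,xs=np.nonzero(m); W=np.array([ray(a,x,y,h) for x,y in zip(xs,ys)])[:,:2].astype(np.float32)
    r=cv2.minAreaRect(W); print(n,len(xs),r, W.mean(0), 'z',np.nanmedian(P[m>0][:,2]))
z=P[...,2]
# plate region
sub=(slice(140,205),slice(135,185))
Q=P[sub]; ok=Q[...,2]>75
W=Q[ok]; print('plate',len(W),W.mean(0),np.percentile(W[:,2],[5,50,95]),cv2.minAreaRect(W[:,:2].astype(np.float32)))
print(np.round(Q[::3,::3,2]).astype(int))
o=ctrl.get_obs(); print(o['t'])
E
```

```text
green 218 ((516.9476928710938, -288.6831359863281), (90.07711029052734, 42.3111457824707), 17.251880645751953) [ 515.4612  -289.42532] z 123.20222014932384
red 755 ((538.9501342773438, -360.97027587890625), (90.24111938476562, 42.359745025634766), 16.73125648498535) [ 538.49536 -360.91113] z 125.40104521220971
plate 234 [569.39946142  13.72509406  94.18453883] [ 77.45558089  95.71612194 105.9345115 ] ((538.0107421875, -3.2542686462402344), (139.59298706054688, 48.513160705566406), 31.436750411987305)
[[                   4                    2                    0
                     2                    2                   -1
                     0                   -1                   -1
                     0                   -4                   -2
                     2                    0                    1
                     3                   -2]
 [                  -1                    6                    0
                    -4                    1                   -2
                    -3                    3                    4
                     3       
[... 6912 characters left out ...]
 1                    1
                     0                    6                    1
                    -1                   -1                    3
                     3                   -1                   -3
                     2                   -4]
 [                   3                    1                   -3
                     5                    1                   -5
                     1                    1                    6
                    -1                   -1                    3
                     1                    2                    0
                    -1                    0]]
0.15<stdin>:21: RuntimeWarning: invalid value encountered in cast
```

View pics/c.png

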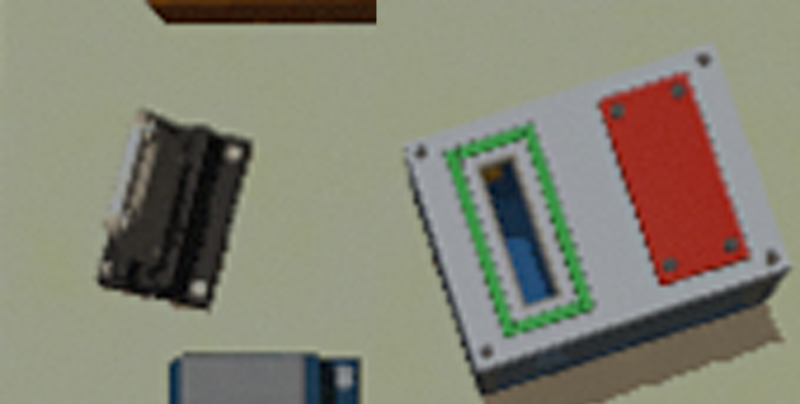

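The slot centre comes out at about (517, -288.5) with yaw 17°, and both the green frame and the red cover agree. Next I'll zoom in on the plate in both views.

```bash
python3 - <<'E'
from h import *
s=np.load('s.npz');P=s['a'];I=s['ai'];B=s['bi']
z=lambda i,f:cv2.resize(i,None,fx=f,fy=f,interpolation=cv2.INTER_NEAREST)
l=np.zeros((600,800,3),np.uint8)
t=z(I[150:200,138:178],12)[:600,:480]; l[:600,:480]=np.clip(t*1.5,0,255)
b=z(B[160:205,275:315],8); l[:360,480:800]=np.clip(b*1.5,0,255)
cv2.imwrite('pics/d.png',l[:,:,::-1])
g=cv2.cvtColor(I,cv2.COLOR_RGB2GRAY)
print(g[150:182,140:160]); 
W=P[150:182,138:162]
print(np.round(np.nan_to_num(W[...,2])).astype(int)[:,::1].tolist())
E
```

```text
[[152 153 153 154 153 153 153 154 152 153 152 153 154 153 153 152 153 154
  153 153]
 [154 153 153 153 153 151 153 151 153 155 153 155 152 152 153 153 151 153
  154 154]
 [151 153 151 154 152 152 153 153 155 148 141 157 157 155 154 152 153 153
  153 151]
 [151 153 152 152 152 154 154 153 149 129 116 108 120 161 157 155 155 152
  151 153]
 [153 152 150 153 152 151 151 152 146 132 114  66  61  89 110 142 158 156
  154 153]
 [151 153 152 152 153 150 152 151 147 138 122  84  94  38  49  80 115 139
  161 158]
 [152 152 153 153 152 152 149 145 155 151 136 129 120  44  31  26  51  74
   92 101]
 [153 152 152 152 154 152 154 150 156 141 108 125  92  61  42  36  14  26
   38  51]
 [154 153 153 152 151 153 150 145 159 139  96 128  56  46  46  43  37  31
   42  40]
 [153 153 154 151 155 152 151 148 157 133  70  86  51  52  46  41  43  42
   39  38]
 [152 152 153 153 152 150 148 156 148 105  53  72  90  65  47  43  46  44
   40  26]
 [153 152 154 153 153 152 150 157 146  86  73 115  99  64  42  42  44  45
   37  25]
 [152 154 153 151 152 149 151 157 137  69  81 122  99  50  44  42  47  45
   46 
[... 3943 characters left out ...]
, 36, 35, 42, 39, 36, 29], [-1, 2, 4, -2, 2, 105, 103, 103, 104, 99, 92, 87, 79, 79, 67, 57, 55, 42, 34, 39, 33, 40, 39, 28], [-5, 0, 3, -2, -3, 103, 103, 103, 100, 100, 87, 85, 82, 74, 69, 57, 44, 35, 38, 39, 37, 37, 33, 25], [4, 0, -1, 2, 0, 103, 105, 104, 96, 96, 79, 76, 73, 73, 61, 55, 48, 34, 36, 34, 41, 35, 29, 22], [1, 4, -1, 4, -7, 99, 99, 100, 96, 92, 77, 69, 66, 60, 57, 54, 46, 34, 35, 34, 42, 37, 26, 20], [1, 2, -3, -2, 0, 90, 97, 95, 90, 79, 74, 66, 58, 55, 48, 51, 43, 36, 33, 36, 37, 33, 24, 16], [4, -1, 1, 0, 0, 8, 88, 89, 87, 79, 71, 66, 58, 47, 42, 37, 37, 38, 37, 39, 36, 35, 25, 12], [2, -4, 4, 1, -5, 9, 8, 38, 73, 76, 72, 61, 51, 47, 35, 30, 22, 36, 33, 35, 36, 34, 23, 12]]
```

View pics/d.png

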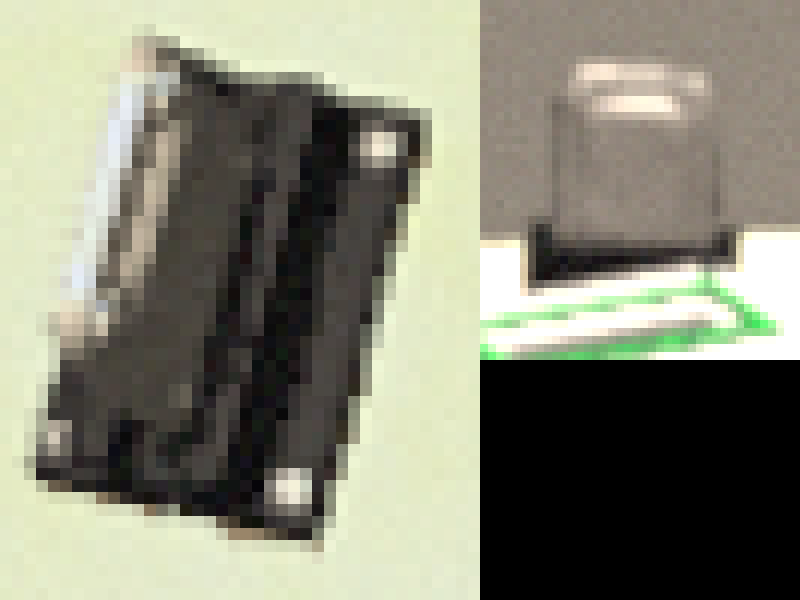

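```bash
python3 - <<'E'
from h import *
a=cam('top');b=cam('side'); P=pts(a);Q=pts(b)
f=lambda u,v:(138+u/12-.5,150+v/12-.5)
UR=ray(a,*f(430,108),8);LR=ray(a,*f(322,540),8);LL=ray(a,*f(30,480),8)
print('rack ctr',(UR+LL)/2,'sizes',np.linalg.norm(UR-LR),np.linalg.norm(LR-LL),'yaw',np.degrees(np.arctan2((UR-LR)[1],(UR-LR)[0])))
# plate depth clouds: points with z>60 near rack, both cameras
for n,W in(('top',P),('side',Q)):
    m=(W[...,2]>50)&(abs(W[...,0]-560)<70)&(abs(W[...,1]-20)<60)
    w=W[m]; 
    for lo,hi in((45,70),(70,92),(98,112)):
        v=w[(w[:,2]>lo)&(w[:,2]<hi)]; 
        if len(v)>5: print(n,lo,len(v),v.mean(0),'fit',cv2.fitLine(v[:,:2].astype(np.float32),cv2.DIST_HUBER,0,.01,.01).ravel(), cv2.minAreaRect(v[:,:2].astype(np.float32)))
# top-edge left silhouette rays at z=104
us=[]
for r in range(155,178):
    row=P[r,138:160,2]; c=138+np.argmax(row>90); us.append(ray(a,c-.5,r,104)[:2])
us=np.array(us); l=cv2.fitLine(us.astype(np.float32),cv2.DIST_HUBER,0,.01,.01).ravel(); print('far edge line',l, np.degrees(np.arctan2(l[1],l[0])))
print('top corner rows', ray(a,149,152.5,104),ray(a,144,180,104))
i=b['img']; print('side top edges z104', ray(b,275+575/8-.5,160+75/8-.5,104),ray(b,275+712/8-.5,160+85/8-.5,104))
E
```

```text
rack ctr [577.24468717  20.9740432    8.        ] sizes 90.99306771376966 60.65397240913191 yaw -13.189771197008426
top 45 66 [573.09544462  16.98050122  59.88513351] fit [ 9.6188205e-01 -2.7346468e-01  5.7342529e+02  1.5948470e+01] ((576.9443969726562, 17.15945053100586), (9.161308288574219, 64.05196380615234), 73.99711608886719)
top 70 105 [555.75768266   8.73264743  81.85440896] fit [9.7664815e-01 2.1484502e-01 5.6077234e+02 9.5362520e+00] ((541.9691772460938, 6.227001190185547), (125.0213851928711, 41.61064529418945), 22.42616844177246)
top 98 98 [575.98970774  20.67714731 103.16770165] fit [ 9.7025955e-01 -2.4206698e-01  5.7635779e+02  2.0529648e+01] ((577.4735717773438, 20.525888442993164), (10.225286483764648, 60.465606689453125), 75.92473602294922)
side 45 127 [574.47401932  16.8034683   59.96092611] fit [ 9.7102910e-01 -2.3896128e-01  5.7490350e+02  1.6510845e+01] ((574.1053466796875, 16.172409057617188), (15.355173110961914, 63.153419494628906), 76.93960571289062)
side 70 141 [574.35778716  15.93917498  81.21588233] fit [ 9.72912133e-01 -2.31175303e-01  5.74659180e+02  1.57216015e+01] ((573.6072387695312, 14.934669494628906), (16.62629508972168, 62.82156753540039), 77.16655731201172)
side 98 51 [574.24458962  19.54149384 101.51666723] fit [ 9.7808743e-01 -2.0819457e-01  5.7492639e+02  1.9288887e+01] ((574.8939819335938, 21.348976135253906), (15.913386344909668, 56.35194778442383), 75.78582763671875)
far edge line [ 9.7392136e-01 -2.2688578e-01  5.7625244e+02  2.4900669e+01] -13.113793
top corner rows [607.03971528  15.95615889 104.        ] [544.13575577  26.03358022 104.        ]
side top edges z104 [733.32849694  -6.1542594  104.        ] [781.54193116 -25.11523192 104.        ]
```

Fused from the rack corners and both depth clouds, the plate is at about (576, 20.5) with yaw -13.3°. Setting out.

Call:
{"op": "apply_moves", "data": {
  "increments": [
    {"gripper": 100, "delta_pos": [0, -2.1, -2.7], "dr": [0, 0, 0]},
    {"gripper": 100, "delta_pos": [0, -2.1, -2.7], "dr": [0, 0, 0]},
    {"gripper": 100, "delta_pos": [0, -2.1, -2.7], "dr": [0, 0, 0]},
    {"gripper": 100, "delta_pos": [0, -2.1, -2.7], "dr": [0, 0, 0]},
    {"gripper": 100, "delta_pos": [0, -2.1, -2.7], "dr": [0, 0, 0]}
  ]
}}

```text
t: 0.67
ee_pos: [329.3, -423.3, 230.6]
orientation: [1.999, 0.41, -1.999]
ft_force: [0.6, -0.5, -0.2]
width: 87.7
```

Call:
{"op": "apply_moves", "data": {
  "increments": [
    {"gripper": 100, "delta_pos": [0, -2.1, -2.7], "dr": [0, 0, 0]},
    {"gripper": 100, "delta_pos": [0, -2.1, -2.7], "dr": [0, 0, 0]},
    {"gripper": 100, "delta_pos": [0, -2.1, -2.7], "dr": [0, 0, 0]},
    {"gripper": 100, "delta_pos": [0, -2.1, -2.7], "dr": [0, 0, 0]},
    {"gripper": 100, "delta_pos": [0, -2.1, -2.7], "dr": [0, 0, 0]}
  ]
}}

```text
t: 1.08
ee_pos: [412.1, -273.6, 230.8]
orientation: [1.999, 0.41, -1.999]
ft_force: [0.5, -0.9, 0.2]
width: 88.2
```

Call:
{"op": "apply_moves", "data": {
  "increments": [
    {"gripper": 100, "delta_pos": [0, -2.1, -2.7], "dr": [0, 0, 0]},
    {"gripper": 100, "delta_pos": [0, -2.1, -2.7], "dr": [0, 0, 0]},
    {"gripper": 100, "delta_pos": [0, -2.1, -2.7], "dr": [0, 0, 0]},
    {"gripper": 100, "delta_pos": [0, -2.1, -2.7], "dr": [0, 0, 0]},
    {"gripper": 100, "delta_pos": [0, -2.1, -2.7], "dr": [0, 0, 0]}
  ]
}}

```text
t: 1.5
ee_pos: [494.9, -123.8, 230.8]
orientation: [1.999, 0.41, -1.999]
ft_force: [-0.1, 0.1, -0.5]
width: 88.0
```

Call:
{"op": "apply_moves", "data": {
  "increments": [
    {"gripper": 100, "delta_pos": [0, 0, 0], "dr": [0.12, 0, 0]},
    {"gripper": 100, "delta_pos": [0, 0, 0], "dr": [0.12, 0, 0]},
    {"gripper": 100, "delta_pos": [0, 0, 0], "dr": [0.12, 0, 0]},
    {"gripper": 100, "delta_pos": [0, 0, 0], "dr": [0.12, 0, 0]},
    {"gripper": 100, "delta_pos": [0, 0, 0], "dr": [0.12, 0, 0]}
  ]
}}

```text
t: 1.92
ee_pos: [494.4, -125.2, 230.6]
orientation: [-2.116, 0.213, 2.116]
ft_force: [0.9, 0.2, -0.7]
width: 87.8
```

```bash
cat >> h.py <<'E'
def go(tx,ty,tz,yaw):
    "remaining move in tool cm, and turn about tool x (tool y to world yaw deg), tilt"
    o,R,p=tool(); cy=np.degrees(np.arctan2(R[1,1],R[0,1])); dy=(yaw-cy+180)%360-180
    print('t',round(o['t'],2),'p',p.round(1),'yaw',cy.round(2),'xaxis',R[:,0].round(4),'F',np.round(o['ft_force'],1),'w',round(o['width'],1))
    Rn=R@cv2.Rodrigues(np.array([-np.radians(dy),0,0]))[0]
    d=np.array([tx,ty,tz])-p; print('turn x',-np.radians(dy),'cm now',(R.T@d/10).round(2),'cm after turn',(Rn.T@d/10).round(2),'q',np.round(o['qpos'],2))
E
python3 - <<'E'
from h import *
go(576,20.5,200,-103.3)
E
```

```text
t 1.92 p [ 494.4 -125.2  230.6] yaw -101.5 xaxis [-1.e-04  1.e-04 -1.e+00] F [ 0.9  0.2 -0.7] w 87.8
turn x 0.031426530119879566 cm now [  3.06 -15.9   -5.1 ] cm after turn [  3.06 -16.05  -4.59] q [-0.27  0.25  1.88  0.    1.01  1.5 ]
```

Call:
{"op": "apply_moves", "data": {
  "increments": [
    {"gripper": 100, "delta_pos": [0, 0, 0], "dr": [0.031, 0, 0]},
    {"gripper": 100, "delta_pos": [0, -3.6, -1.1], "dr": [0, 0, 0]},
    {"gripper": 100, "delta_pos": [0, -3.6, -1.1], "dr": [0, 0, 0]},
    {"gripper": 100, "delta_pos": [0, -3.6, -1.1], "dr": [0, 0, 0]},
    {"gripper": 100, "delta_pos": [0, -3.6, -1.1], "dr": [0, 0, 0]}
  ]
}}

```text
t: 2.33
ee_pos: [570.2, 6.4, 230.8]
orientation: [-2.102, 0.24, 2.101]
ft_force: [-0.0, 0.0, 1.1]
width: 87.9
```

Call:
{"op": "apply_moves", "data": {
  "increments": [
    {"gripper": 100, "delta_pos": [1.0, -1.65, -0.2], "dr": [0, 0, 0]},
    {"gripper": 100, "delta_pos": [2.0, 0, 0], "dr": [0, 0, 0]},
    {"gripper": 100, "delta_pos": [2.0, 0, 0], "dr": [0, 0, 0]},
    {"gripper": 100, "delta_pos": [1.0, 0, 0], "dr": [0, 0, 0]},
    {"gripper": 100, "delta_pos": [0, 0, 0], "dr": [0, 0, 0]}
  ]
}}

```text
t: 2.75
ee_pos: [573.5, 20.7, 168.3]
orientation: [-2.097, 0.239, 2.107]
ft_force: [-0.7, -0.6, -0.2]
width: 88.2
```

```bash
python3 - <<'E'
from h import *
go(576,20.5,81,-103.3)
a=cam('top');b=cam('side')
l=np.zeros((560,800,3),np.uint8)
z=lambda i,f:cv2.resize(i,None,fx=f,fy=f,interpolation=cv2.INTER_CUBIC)
l[:560,:400]=z(a['img'][130:210,125:182][:80],7)[:560,:399].__class__ and cv2.resize(a['img'][130:210,125:182],(400,560)); l[:560,400:]=cv2.resize(b['img'][130:214,265:325],(400,560))
cv2.imwrite('pics/e.png',l[:,:,::-1])
E
```

```text
t 2.75 p [573.5  20.7 168.3] yaw -102.95 xaxis [-0.0046 -0.     -1.    ] F [-0.7 -0.6 -0.2] w 88.2
turn x 0.006072395838675091 cm now [ 8.73 -0.04 -0.29] cm after turn [ 8.73 -0.05 -0.29] q [0.02 0.43 1.79 0.   0.93 1.81]
```

View pics/e.png

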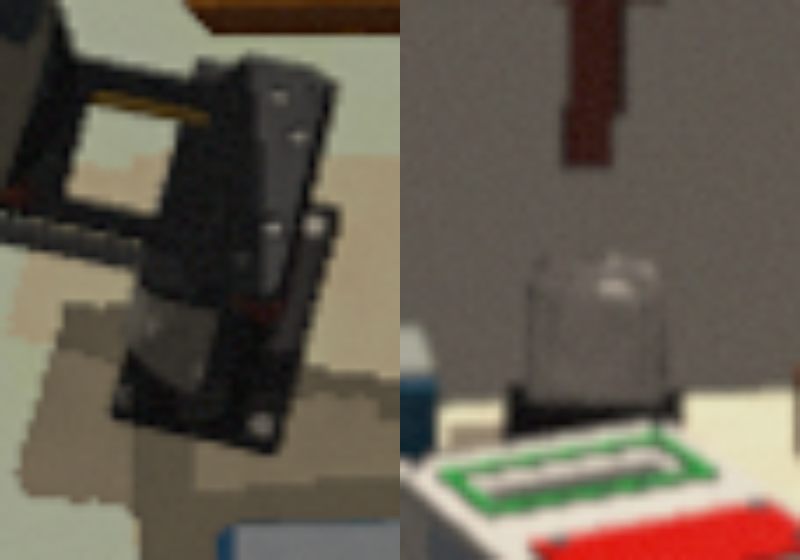

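The crop shows the fingers (at about (588,165) in the side view) above the plate and close to its centre line (about 597), with the plate still in the rack. Descending to grip.

Call:
{"op": "apply_moves", "data": {
  "increments": [
    {"gripper": 100, "delta_pos": [2.2, 0, 0], "dr": [0, 0, 0]},
    {"gripper": 100, "delta_pos": [2.2, 0, 0], "dr": [0, 0, 0]},
    {"gripper": 100, "delta_pos": [2.2, 0, 0], "dr": [0, 0, 0]},
    {"gripper": 100, "delta_pos": [1.2, 0, 0], "dr": [0, 0, 0]},
    {"gripper": 100, "delta_pos": [0, 0, 0], "dr": [0, 0, 0]}
  ]
}}

```text
t: 3.27
ee_pos: [574.2, 20.4, 91.4]
orientation: [-2.099, 0.24, 2.104]
ft_force: [0.2, -0.7, -0.3]
width: 87.9
```

```bash
python3 - <<'E'
from h import *
go(576,20.5,81,-103.3)
E
```

```text
t 3.27 p [574.2  20.4  91.4] yaw -102.99 xaxis [-0.0028  0.     -1.    ] F [ 0.2 -0.7 -0.3] w 87.9
turn x 0.005346710250780437 cm now [ 1.04 -0.05 -0.17] cm after turn [ 1.04 -0.06 -0.17] q [0.01 0.54 1.82 0.   0.78 1.81]
```

Call:
{"op": "apply_moves", "data": {
  "increments": [
    {"gripper": 100, "delta_pos": [0.9, 0, -0.15], "dr": [0, 0, 0]},
    {"gripper": 100, "delta_pos": [0, 0, 0], "dr": [0, 0, 0]},
    {"gripper": 20, "delta_pos": [0, 0, 0], "dr": [0, 0, 0]},
    {"gripper": 20, "delta_pos": [0, 0, 0], "dr": [0, 0, 0]},
    {"gripper": 20, "delta_pos": [0, 0, 0], "dr": [0, 0, 0]}
  ]
}}

```text
t: 3.68
ee_pos: [577.2, 20.4, 84.5]
orientation: [-2.103, 0.238, 2.1]
ft_force: [0.2, 0.7, -0.3]
width: 71.1
```

Call:
{"op": "apply_moves", "data": {
  "increments": [
    {"gripper": 20, "delta_pos": [0, 0, 0], "dr": [0, 0, 0]},
    {"gripper": 20, "delta_pos": [0, 0, 0], "dr": [0, 0, 0]},
    {"gripper": 20, "delta_pos": [0, 0, 0], "dr": [0, 0, 0]},
    {"gripper": 20, "delta_pos": [0, 0, 0], "dr": [0, 0, 0]},
    {"gripper": 20, "delta_pos": [0, 0, 0], "dr": [0, 0, 0]}
  ]
}}

```text
t: 4.1
ee_pos: [576.7, 20.3, 83.7]
orientation: [-2.102, 0.239, 2.102]
ft_force: [0.5, -0.2, 0.2]
width: 37.8
```

```bash
python3 - <<'E'
from h import *
go(576,20.5,81,-103.3)
a=cam('top');b=cam('side')
l=np.zeros((560,800,3),np.uint8)
l[:560,:400]=cv2.resize(a['img'][140:204,130:176],(400,560)); l[:560,400:]=cv2.resize(b['img'][150:206,270:310],(400,560))
cv2.imwrite('pics/f.png',np.clip(l[:,:,::-1]*1.5,0,255))
E
```

```text
t 4.1 p [576.7  20.3  83.7] yaw -102.96 xaxis [ 0. -0. -1.] F [ 0.5 -0.2  0.2] w 37.8
turn x 0.005923391927649922 cm now [ 0.27 -0.    0.07] cm after turn [ 0.27 -0.    0.07] q [ 0.01  0.56  1.82 -0.    0.76  1.81][ WARN:0@2.661] global loadsave.cpp:1063 imwrite_ Unsupported depth image for selected encoder is fallbacked to CV_8U.
```

View pics/f.png

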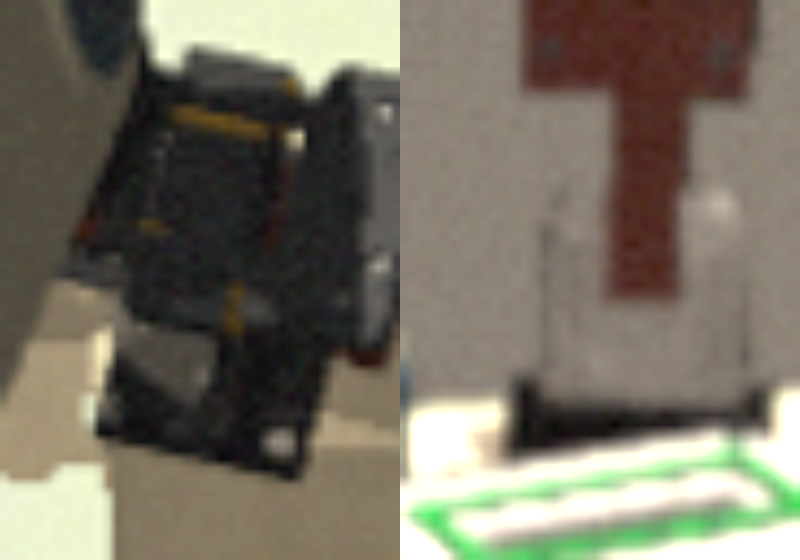

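The finger (column 645 in the crop) lies on the plate's mid-width (540–748), so it is well centred. Closing.

Call:
{"op": "apply_moves", "data": {
  "increments": [
    {"gripper": 5, "delta_pos": [0.2, 0, 0], "dr": [0, 0, 0]},
    {"gripper": 5, "delta_pos": [0, 0, 0], "dr": [0, 0, 0]},
    {"gripper": 5, "delta_pos": [0, 0, 0], "dr": [0, 0, 0]},
    {"gripper": 5, "delta_pos": [0, 0, 0], "dr": [0, 0, 0]},
    {"gripper": 5, "delta_pos": [0, 0, 0], "dr": [0, 0, 0]}
  ]
}}

```text
t: 4.62
ee_pos: [576.6, 20.8, 81.5]
orientation: [-2.101, 0.238, 2.101]
ft_force: [-0.1, 5.0, -2.7]
width: 11.9
```

Call:
{"op": "apply_moves", "data": {
  "increments": [
    {"gripper": 0, "delta_pos": [0, 0, 0], "dr": [0, 0, 0]},
    {"gripper": 0, "delta_pos": [0, 0, 0], "dr": [0, 0, 0]},
    {"gripper": 0, "delta_pos": [0, 0, 0], "dr": [0, 0, 0]},
    {"gripper": 0, "delta_pos": [0, 0, 0], "dr": [0, 0, 0]},
    {"gripper": 0, "delta_pos": [0, 0, 0], "dr": [0, 0, 0]}
  ]
}}

```text
t: 5.03
ee_pos: [576.6, 20.6, 81.6]
orientation: [-2.101, 0.239, 2.102]
ft_force: [0.8, 5.6, -3.5]
width: 11.9
```

```bash
python3 - <<'E'
from h import *
go(576,20.5,81,-103.3); print(ctrl.get_obs()['moment'])
E
```

```text
t 5.03 p [576.6  20.6  81.6] yaw -102.97 xaxis [-2.e-04  3.e-04 -1.e+00] F [ 0.8  5.6 -3.5] w 11.9
turn x 0.00583783977891816 cm now [0.06 0.02 0.05] cm after turn [0.06 0.02 0.05] q [0.01 0.56 1.82 0.   0.76 1.81]
[ 1.1860941  -0.12544273 -0.01017532]
```

Gripped at 11.9 mm, with a mild side load of about 5.6 N. Easing sideways 0.5 mm and drawing straight up.

Call:
{"op": "apply_moves", "data": {
  "increments": [
    {"gripper": 0, "delta_pos": [-0.2, -0.05, 0], "dr": [0, 0, 0]},
    {"gripper": 0, "delta_pos": [-1, 0, 0], "dr": [0, 0, 0]},
    {"gripper": 0, "delta_pos": [-1.2, 0, 0], "dr": [0, 0, 0]},
    {"gripper": 0, "delta_pos": [-1.2, 0, 0], "dr": [0, 0, 0]},
    {"gripper": 0, "delta_pos": [-2, 0, 0], "dr": [0, 0, 0]}
  ]
}}

```text
t: 5.45
ee_pos: [576.1, 20.2, 138.5]
orientation: [-2.101, 0.24, 2.104]
ft_force: [0.5, -0.2, -0.5]
width: 11.9
```

Call:
{"op": "apply_moves", "data": {
  "increments": [
    {"gripper": 0, "delta_pos": [-2.5, 0, 0], "dr": [0, 0, 0]},
    {"gripper": 0, "delta_pos": [-3, 0, 0], "dr": [0, 0, 0]},
    {"gripper": 0, "delta_pos": [-3, 0, 0], "dr": [0, 0, 0]},
    {"gripper": 0, "delta_pos": [-2, 0, 0], "dr": [0, 0, 0]},
    {"gripper": 0, "delta_pos": [0, 0, 0], "dr": [0, 0, 0]}
  ]
}}

```text
t: 5.87
ee_pos: [579.6, 20.3, 249.2]
orientation: [-2.112, 0.238, 2.091]
ft_force: [0.6, -0.7, -1.4]
width: 11.7
```

```bash
python3 - <<'E'
from h import *
go(517,-288.5,240,-73.0); print(ctrl.get_obs()['moment'])
E
```

```text
t 5.87 p [579.6  20.3 249.2] yaw -102.96 xaxis [ 1.000e-02 -7.000e-04 -9.999e-01] F [ 0.6 -0.7 -1.4] w 11.7
turn x -0.5229800828048142 cm now [ 0.88 31.5  -0.82] cm after turn [ 0.88 27.7  15.02] q [ 0.01  0.33  1.72 -0.    1.08  1.81]
[0.07687187 0.01040024 0.04238652]
```

Call:
{"op": "apply_moves", "data": {
  "increments": [
    {"gripper": 0, "delta_pos": [0, 0, 0], "dr": [-0.105, 0, 0]},
    {"gripper": 0, "delta_pos": [0, 0, 0], "dr": [-0.105, 0, 0]},
    {"gripper": 0, "delta_pos": [0, 0, 0], "dr": [-0.105, 0, 0]},
    {"gripper": 0, "delta_pos": [0, 0, 0], "dr": [-0.105, 0, 0]},
    {"gripper": 0, "delta_pos": [0, 0, 0], "dr": [-0.103, 0, 0]}
  ]
}}

```text
t: 6.28
ee_pos: [576.2, 20.3, 242.6]
orientation: [2.058, 0.313, -2.059]
ft_force: [-0.4, 0.0, -1.9]
width: 12.1
```

Call:
{"op": "apply_moves", "data": {
  "increments": [
    {"gripper": 0, "delta_pos": [0, 2.7, 1.45], "dr": [0, 0, 0]},
    {"gripper": 0, "delta_pos": [0, 2.7, 1.45], "dr": [0, 0, 0]},
    {"gripper": 0, "delta_pos": [0, 2.7, 1.45], "dr": [0, 0, 0]},
    {"gripper": 0, "delta_pos": [0, 2.7, 1.45], "dr": [0, 0, 0]},
    {"gripper": 0, "delta_pos": [0, 2.7, 1.45], "dr": [0, 0, 0]}
  ]
}}

```text
t: 6.7
ee_pos: [545.8, -131.0, 242.6]
orientation: [2.061, 0.308, -2.062]
ft_force: [0.6, -0.0, -1.0]
width: 11.7
```

Call:
{"op": "apply_moves", "data": {
  "increments": [
    {"gripper": 0, "delta_pos": [0, 2.7, 1.45], "dr": [0, 0, 0]},
    {"gripper": 0, "delta_pos": [0, 2.7, 1.45], "dr": [0, 0, 0]},
    {"gripper": 0, "delta_pos": [0, 2.7, 1.45], "dr": [0, 0, 0]},
    {"gripper": 0, "delta_pos": [0, 2.7, 1.45], "dr": [0, 0, 0]},
    {"gripper": 0, "delta_pos": [0, 2.7, 1.45], "dr": [0, 0, 0]}
  ]
}}

```text
t: 7.12
ee_pos: [515.8, -281.4, 242.6]
orientation: [2.061, 0.308, -2.063]
ft_force: [1.3, -1.0, -1.2]
width: 11.7
```

Call:
{"op": "apply_moves", "data": {
  "increments": [
    {"gripper": 0, "delta_pos": [0, 0.5, 0.3], "dr": [0, 0, 0]},
    {"gripper": 0, "delta_pos": [0, 0, 0], "dr": [0, 0, 0]},
    {"gripper": 0, "delta_pos": [0, 0, 0], "dr": [0, 0, 0]},
    {"gripper": 0, "delta_pos": [0, 0, 0], "dr": [0, 0, 0]},
    {"gripper": 0, "delta_pos": [0, 0, 0], "dr": [0, 0, 0]}
  ]
}}

```text
t: 7.53
ee_pos: [515.8, -284.1, 242.6]
orientation: [2.061, 0.31, -2.061]
ft_force: [-0.2, -0.6, -0.9]
width: 11.9
```

```bash
python3 - <<'E'
from h import *
go(517,-288.5,205,-73.0)
a=cam('top');b=cam('side')
l=np.zeros((560,800,3),np.uint8)
l[:560,:400]=cv2.resize(a['img'][140:224,260:320],(400,560)); l[:560,400:]=cv2.resize(b['img'][132:244,256:336],(400,560))
cv2.imwrite('pics/g.png',np.clip(l[:,:,::-1]*1.5,0,255).astype(np.uint8))
E
```

```text
t 7.53 p [ 515.8 -284.1  242.6] yaw -72.91 xaxis [-3.e-04  3.e-04 -1.e+00] F [-0.2 -0.6 -0.9] w 11.9
turn x 0.0015400495650207985 cm now [3.76 0.45 0.01] cm after turn [3.76 0.45 0.01] q [-0.52  0.36  1.7   0.    1.08  0.75]
```

View pics/g.png

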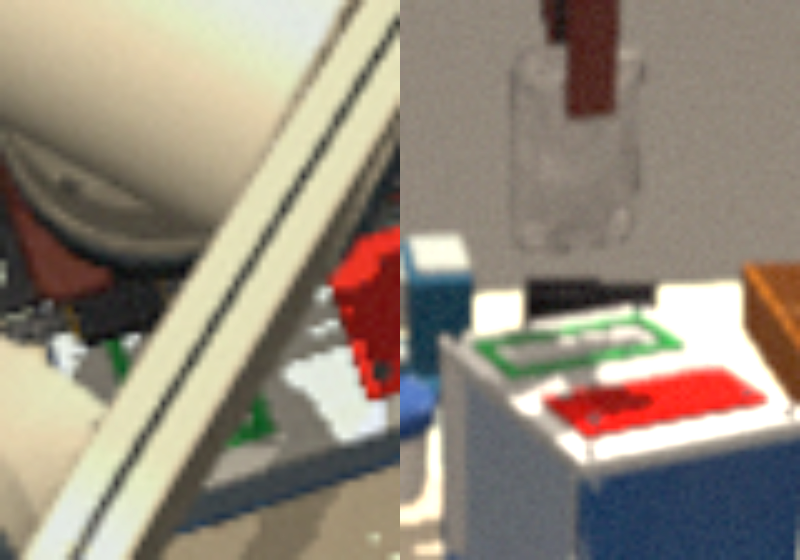

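The side view shows the plate hanging upright (crop cols 512–640, rows 45–245) just behind the green frame. The top view is blocked by the arm. I'll measure the plate against the slot in the side camera alone.

```bash
cat > m.py <<'E'
from h import *
y=np.radians(17.0); gx=np.array([np.cos(y),np.sin(y),0]); gy=np.array([-np.sin(y),np.cos(y),0])
def meas(zlo):
    b=cam('side'); Q=pts(b); o,R,p=tool()
    rel=Q-p; X=rel@gx; Y=rel@gy; Z=rel[...,2]
    m=(abs(X)<45)&(abs(Y)<30)&(Z<-12)&(Z>-78)&(Q[...,2]>zlo)
    m=cv2.morphologyEx(m.astype(np.uint8),cv2.MORPH_OPEN,np.ones((3,3)))>0
    e=cv2.erode(m.astype(np.uint8),np.ones((5,5)))>0
    A=np.c_[X[e],Z[e]+40,np.ones(e.sum())]; c=np.linalg.lstsq(A,Y[e],rcond=None)[0]
    print('n',m.sum(),e.sum(),'near face at Y rel TCP (expect -6):',c[2].round(2),'yaw err deg',np.degrees(c[0]).round(2),'tilt deg',np.degrees(c[1]).round(2))
    # edges: cast border pixels onto the near-face plane -> X extents
    C=-b['R'].T@b['t']; n=gy-c[0]*gx-c[1]*np.array([0,0,1]); P0=p+gy*c[2]+np.array([0,0,-40])
    L=[];Rr=[];Zs=[]
    for v in range(m.shape[0]):
        us=np.nonzero(m[v])[0]
        if len(us)<5: continue
        q=[]
        for u in(us[0]-.5,us[-1]+.5):
            r=np.linalg.inv(b['K'])@np.array([u,v,1.])@b['R'] if 0 else b['R'].T@(np.linalg.inv(b['K'])@np.array([u,v,1.]))
            q.append(C+r*((P0-C)@n)/(r@n)-p)
        L.append(q[0]@gx);Rr.append(q[1]@gx);Zs.append(q[0][2])
    Zs=np.array(Zs);L=np.array(L);Rr=np.array(Rr); k=(Zs<-25)&(Zs>-62)
    print('X left/right median',np.median(L[k]).round(1),np.median(Rr[k]).round(1),'width',np.median((Rr-L)[k]).round(1),'centre',np.median((Rr+L)[k]/2).round(2),'slope L,R',np.degrees(np.polyfit(Zs[k],L[k],1)[0]).round(1),np.degrees(np.polyfit(Zs[k],Rr[k],1)[0]).round(1),'zmin',Zs.min().round(1))
    return b,m
if __name__=='__main__':
    b,m=meas(150)
    print('TCP rel slot est', (tool()[2]-np.array([517,-288.5,0]))@gx,(tool()[2]-np.array([517,-288.5,0]))@gy)
    hsv=cv2.cvtColor(b['img'],cv2.COLOR_RGB2HSV); gm=cv2.inRange(hsv,(45,100,60),(85,255,255)); gm[:180]=0;gm[235:]=0;gm[:,:256]=0;gm[:,340:]=0
    cs,_=cv2.findContours(gm,cv2.RETR_CCOMP,cv2.CHAIN_APPROX_NONE)
    for c in sorted(cs,key=cv2.contourArea)[::-1][:2]:
        W=np.array([ray(b,*q[0],123)[:2] for q in c],np.float32); print('green side',cv2.contourArea(c),cv2.minAreaRect(W))
    s=np.load('s.npz')['b']; hs=cv2.cvtColor(np.load('s.npz')['bi'],cv2.COLOR_RGB2HSV)
    rm=cv2.inRange(hs,(0,150,80),(8,255,255))|cv2.inRange(hs,(172,150,80),(180,255,255)); rm[:195]=0; rm[228:]=0; rm[:,:280]=0; rm[:,335:]=0
    v,u=np.nonzero(rm); W=np.array([ray(b,*q,125)[:2] for q in zip(u,v)],np.float32); print('red side',len(u),cv2.minAreaRect(W),W.mean(0))
E
python3 m.py
```

```text
n 625 378 near face at Y rel TCP (expect -6): -4.21 yaw err deg -1.14 tilt deg -2.47
X left/right median -37.7 26.7 width 64.1 centre -5.36 slope L,R -1.3 6.1 zmin -69.0
TCP rel slot est 0.16969589245463879 4.142898836334041
green side 6.5 ((475.56878662109375, -308.19036865234375), (8.108489990234375, 37.014732360839844), 20.29928970336914)
green side 4.5 ((556.244384765625, -288.611083984375), (26.798479080200195, 5.88538122177124), 89.17516326904297)
red side 311 ((536.6857299804688, -367.4944763183594), (90.18556213378906, 42.91990280151367), 17.474390029907227) [ 535.7551 -368.4633]
```

Call:
{"op": "apply_moves", "data": {
  "increments": [
    {"gripper": 0, "delta_pos": [1.2, 0.41, 0], "dr": [0, 0, 0]},
    {"gripper": 0, "delta_pos": [1.2, 0, 0], "dr": [0, 0, 0]},
    {"gripper": 0, "delta_pos": [1.1, 0, 0], "dr": [0, 0, 0]},
    {"gripper": 0, "delta_pos": [0, 0, 0], "dr": [0, 0, 0]},
    {"gripper": 0, "delta_pos": [0, 0, 0], "dr": [0, 0, 0]}
  ]
}}

```text
t: 8.1
ee_pos: [516.1, -288.9, 206.0]
orientation: [2.06, 0.31, -2.065]
ft_force: [-0.1, -0.7, -0.6]
width: 11.8
```

```bash
python3 - <<'E'
from m import *
go(517,-288.5,205,-73.0)
b,m=meas(132)
imgs=np.mean([cam('side')['img'].astype(float) for _ in range(4)],0)
l=cv2.resize(np.clip(imgs[160:226,262:342]*1.4,0,255).astype(np.uint8),(720,594),interpolation=cv2.INTER_CUBIC)
# predicted projections of plate lower corners, slot corners
o,R,p=tool()
def pr(q):
    c=b['R']@q+b['t']; u=b['K']@c; return (u[:2]/u[2]-[262,160]+.5)*9
S=np.array([517,-288.5,0])
for sx in(-1,1):
  for sy in(-1,1):
    q=p+gx*32*sx+gy*6*sy; q[2]=p[2]-73.6; cv2.circle(l,tuple(int(round(i)) for i in pr(q)),3,(255,0,0),-1)
    q=S+gx*34*sx+gy*8*sy+[0,0,120]; cv2.circle(l,tuple(int(round(i)) for i in pr(q)),3,(0,0,255),-1)
    q=S+gx*40*sx+gy*16*sy+[0,0,123]; cv2.circle(l,tuple(int(round(i)) for i in pr(q)),3,(255,0,255),-1)
cv2.imwrite('pics/i.png',l[:,:,::-1])
E
```

```text
t 8.1 p [ 516.1 -288.9  206. ] yaw -73.0 xaxis [-0.0027  0.0016 -1.    ] F [-0.1 -0.7 -0.6] w 11.8
turn x 6.117551680701825e-06 cm now [ 0.1  -0.01 -0.1 ] cm after turn [ 0.1  -0.01 -0.1 ] q [-0.53  0.4   1.72  0.    1.02  0.74]
n 615 370 near face at Y rel TCP (expect -6): -4.34 yaw err deg -1.35 tilt deg -2.87
X left/right median -39.0 25.9 width 64.6 centre -6.37 slope L,R -1.4 4.2 zmin -68.3
```

View pics/i.png

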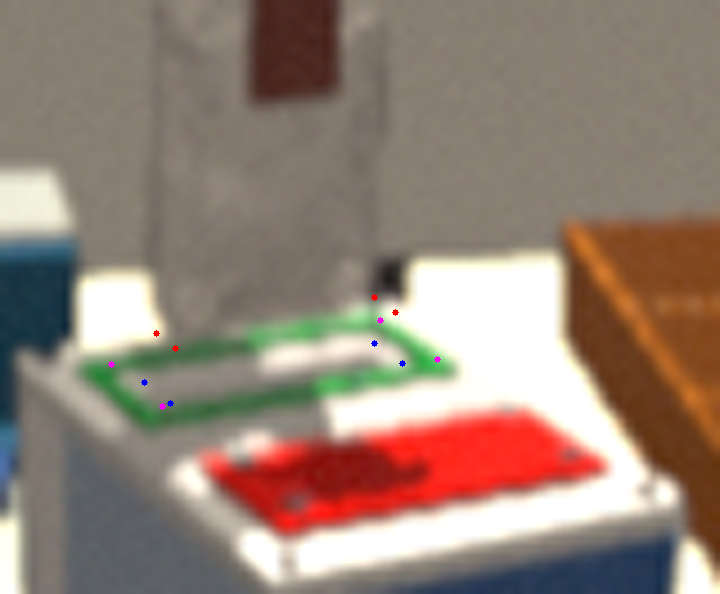

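The green frame and the plate both appear about one pixel left of where they were predicted, so most of that is camera bias. Quantifying the difference between the two.

```bash
python3 - <<'E'
from m import *
b=cam('side'); o,R,p=tool(); S=np.array([517,-288.5,0.])
def pr(q):
    c=b['R']@q+b['t']; u=b['K']@c; return u[:2]/u[2]
# green + red: observed mask centroid vs projected polygon centroid (clean first picture)
I0=np.load('s.npz')['bi']; hs=cv2.cvtColor(I0,cv2.COLOR_RGB2HSV)
gm=cv2.inRange(hs,(45,80,40),(90,255,255)); gm[:180]=0;gm[235:]=0;gm[:,:256]=0;gm[:,345:]=0
rm=cv2.inRange(hs,(0,150,80),(8,255,255))|cv2.inRange(hs,(172,150,80),(180,255,255)); rm[:195]=0; rm[228:]=0; rm[:,:280]=0; rm[:,335:]=0
def rect(C,a,c,z,f=1): return np.array([pr(C+gx*a*i+gy*c*j+[0,0,z]) for i,j in((-1,-1),(1,-1),(1,1),(-1,1))])
hull=lambda m:cv2.convexHull(np.argwhere(m>0)[:,::-1].astype(np.int32)).reshape(-1,2)
def cmp(n,m,poly):
    h=hull(m); print(n,'obs box',h.min(0)-.5,h.max(0)+.5,'pred',poly.min(0).round(1),poly.max(0).round(1),'centre diff',((h.min(0)+h.max(0))/2-(poly.min(0)+poly.max(0))/2).round(2))
cmp('green',gm,rect(S,45,21,123)); cmp('red',rm,rect(S-76*gy,46,22,125))
# plate silhouette in grey profile rows 185..192 avg 4 frames
im=np.mean([cv2.cvtColor(cam('side')['img'],cv2.COLOR_RGB2GRAY).astype(float) for _ in range(4)],0)
for r0,r1 in((174,180),(180,186),(186,190)): print(r0,im[r0:r1,274:310].mean(0).round(0).astype(int).tolist())
for z in(-35,-50,-60):
    q=np.array([pr(p+gx*32*i+gy*6*j+[0,0,z]) for i in(-1,1) for j in(-1,1)]); print(z,q.round(1).tolist())
# finger (red-brown) columns
for r in(160,166): print('rgb',r,np.round(cam('side')['img'][r,284:304,0]).tolist())
E
```

```text
green obs box [270.5 194.5] [311.5 206.5] pred [271.  194.1] [312.9 205.7] centre diff [-0.97  0.59]
red obs box [284.5 205.5] [328.5 218.5] pred [284.2 203.7] [330.3 217.5] centre diff [-0.72  1.4 ]
174 [91, 92, 92, 92, 89, 83, 88, 92, 90, 88, 88, 89, 91, 89, 89, 88, 87, 87, 87, 88, 87, 86, 87, 88, 88, 87, 85, 82, 81, 82, 85, 90, 92, 92, 92, 91]
180 [91, 92, 91, 92, 89, 82, 85, 87, 88, 86, 88, 92, 92, 92, 91, 90, 89, 89, 88, 87, 86, 85, 84, 84, 85, 86, 85, 85, 83, 84, 90, 92, 92, 92, 92, 92]
186 [94, 94, 94, 93, 86, 80, 85, 86, 86, 85, 85, 84, 85, 84, 83, 84, 84, 82, 81, 82, 82, 82, 81, 81, 81, 83, 88, 89, 85, 81, 75, 73, 75, 94, 116, 122]
-35 [[281.0, 182.4], [278.8, 180.8], [305.8, 178.7], [303.4, 177.2]]
-50 [[281.0, 188.6], [278.8, 187.0], [305.6, 184.8], [303.3, 183.2]]
-60 [[281.0, 192.6], [278.8, 191.0], [305.5, 188.8], [303.2, 187.2]]
rgb 160 [99, 100, 96, 97, 91, 79, 62, 50, 52, 55, 52, 53, 55, 52, 51, 70, 95, 100, 99, 104]
rgb 166 [92, 89, 94, 97, 92, 77, 55, 49, 51, 52, 54, 55, 52, 59, 56, 70, 92, 94, 90, 85]
```

Along the slot, the plate and guard biases agree to about 0.2 px, or 0.5 mm. For the across-slot check I'll compare the guard's blue side wall, which is parallel to the plate face, with the plate face in side-camera depth.

```bash
python3 - <<'E'
from m import *
S=np.array([517,-288.5,0.])
for k in range(2):
    b=cam('side'); Q=pts(b); hs=cv2.cvtColor(b['img'],cv2.COLOR_RGB2HSV); rel=Q-S; X=rel@gx;Y=rel@gy;Z=Q[...,2]
    e=(abs(X)<45)&(Y<-100)&(Y>-130)&(Z>20)&(Z<100); e=cv2.erode(e.astype(np.uint8),np.ones((3,3)))>0
    A=np.c_[X[e],Z[e]-60,np.ones(e.sum())]; c=np.linalg.lstsq(A,Y[e],rcond=None)[0]
    print('wall n',e.sum(),'Y (expect -115)',c[2].round(2),'yaw',np.degrees(c[0]).round(2),'tilt',np.degrees(c[1]).round(2))
    hz=(abs(X)<44)&(abs(Y+76)<20)&(Z>110)&(Z<140); print('red top z',np.median(Z[hz]))
    meas(132)
# top cam: guard top outline cross-check from first picture
a=cam('top'); I=np.load('s.npz')['ai']; P=np.load('s.npz')['a']
m=((P[...,2]>108)&(P[...,2]<140)).astype(np.uint8); m[:,:255]=0;m[:,350:]=0;m[:140]=0;m[235:]=0
v,u=np.nonzero(m); W=np.array([ray(a,*q,120)[:2] for q in zip(u,v)],np.float32); r=cv2.minAreaRect(W); print('guard top',r,'-> slot',np.array(r[0])+38*gy[:2])
E
```

```text
wall n 959 Y (expect -115) -114.77 yaw 0.32 tilt -0.11
red top z 125.55855635446453
n 603 405 near face at Y rel TCP (expect -6): -4.65 yaw err deg -1.63 tilt deg -2.94
X left/right median -39.0 26.9 width 64.5 centre -5.77 slope L,R 2.1 2.3 zmin -69.3
wall n 938 Y (expect -115) -114.79 yaw 0.36 tilt -0.1
red top z 125.44796130094372
n 603 381 near face at Y rel TCP (expect -6): -4.77 yaw err deg -2.74 tilt deg -2.95
X left/right median -38.7 26.6 width 63.9 centre -5.78 slope L,R 3.6 2.2 zmin -69.5
guard top ((528.4591674804688, -325.5819091796875), (113.23623657226562, 154.322509765625), 17.232540130615234) -> slot [ 517.3490427  -289.24232845]
```

The side-camera depth puts the wall at -114.8 (expected -115), so the slot position is confirmed, but the plate face reads about 2.9° off vertical. I'll check whether that's a real tilt or surface relief by profiling the face.

```bash
python3 - <<'E'
from m import *
o,R,p=tool(); acc=[]
for k in range(12):
    b=cam('side'); acc.append(b['range_z'])
b['range_z']=np.mean(acc,0); Q=pts(b); np.save('face.npy',Q)
rel=Q-p; X=rel@gx;Y=rel@gy;Z=rel[...,2]
m=(abs(X)<40)&(abs(Y)<22)&(Z<30)&(Z>-80)
print('rows Z bins, cols X bins; median Y'); xs=np.arange(-40,40,8); 
print('       ',xs+4)
for z in range(28,-80,-6):
    print(z-3,[ (round(float(np.median(Y[k])),1) if (k:=m&(Z<z)&(Z>z-6)&(X>=x)&(X<x+8)).sum()>2 else None) for x in xs])
E
```

```text
rows Z bins, cols X bins; median Y
        [-36 -28 -20 -12  -4   4  12  20  28  36]
25 [None, None, 0.1, 4.8, -16.3, -16.1, None, None, None, None]
19 [None, -1.1, -0.9, -1.7, -15.5, -15.6, None, -1.6, None, None]
13 [-0.9, -2.4, -3.2, -13.0, -15.2, -15.1, None, -2.8, -3.2, None]
7 [1.3, -1.5, -4.3, -12.9, -14.8, -14.9, -15.4, -3.4, -1.2, None]
1 [0.3, -1.3, -6.0, -13.4, -15.3, -15.4, -6.5, -2.1, -0.9, None]
-5 [0.6, -1.2, -5.9, -8.7, -14.9, -14.9, None, -2.7, -1.0, None]
-11 [-0.2, -0.9, -5.5, -6.1, -5.8, -5.9, -6.0, -1.9, -0.8, None]
-17 [None, -1.0, -5.7, -6.1, -6.1, -6.1, -6.0, -3.6, -0.7, None]
-23 [-1.0, -1.1, -5.4, -6.1, -5.9, -6.2, -6.0, -1.3, -0.9, None]
-29 [0.2, -1.2, -5.3, -5.9, -5.8, -5.8, -6.0, -3.6, -0.6, None]
-35 [0.3, -1.0, -6.0, -5.9, -5.9, -6.0, -5.7, -3.4, -0.9, None]
-41 [0.5, -1.3, -5.8, -5.6, -5.8, -5.9, -5.9, -3.1, -1.1, None]
-47 [2.8, -0.9, -5.6, -5.5, -5.7, -5.7, -5.6, -2.6, -1.0, None]
-53 [2.5, -0.9, -5.1, -5.8, -5.7, -5.8, -5.7, -0.8, -0.8, None]
-59 [2.0, -1.8, -3.5, -5.6, -5.1, -6.0, -5.6, -2.5, -0.4, None]
-65 [None, -1.5, -2.7, -0.3, -1.0, -0.6, -0.6, -2.1, -2.5, None]
-71 [None, None, -0.1, -0.3, -0.4, -0.4, -0.5, -1.8, None, None]
-77 [None, None, None, None, None, None, None, None, None, None]
```

The tilt is only relief: the face has a flat central boss at Y = -5.9 and a flange at -1, so the plate is upright. Shifting 1 mm along the slot and lowering gently.

Call:
{"op": "apply_moves", "data": {
  "increments": [
    {"gripper": 0, "delta_pos": [0, 0, -0.1], "dr": [0, 0, 0]},
    {"gripper": 0, "delta_pos": [0.4, 0, 0], "dr": [0, 0, 0]},
    {"gripper": 0, "delta_pos": [0.4, 0, 0], "dr": [0, 0, 0]},
    {"gripper": 0, "delta_pos": [0.4, 0, 0], "dr": [0, 0, 0]},
    {"gripper": 0, "delta_pos": [0.2, 0, 0], "dr": [0, 0, 0]}
  ]
}}

```text
t: 9.97
ee_pos: [517.4, -288.8, 192.7]
orientation: [2.061, 0.309, -2.063]
ft_force: [-0.6, 0.5, -1.7]
width: 11.8
```

Call:
{"op": "apply_moves", "data": {
  "increments": [
    {"gripper": 0, "delta_pos": [0.2, 0, 0], "dr": [0, 0, 0]},
    {"gripper": 0, "delta_pos": [0.2, 0, 0], "dr": [0, 0, 0]},
    {"gripper": 0, "delta_pos": [0.2, 0, 0], "dr": [0, 0, 0]},
    {"gripper": 0, "delta_pos": [0.2, 0, 0], "dr": [0, 0, 0]},
    {"gripper": 0, "delta_pos": [0, 0, 0], "dr": [0, 0, 0]}
  ]
}}

```text
t: 10.38
ee_pos: [517.6, -289.0, 185.2]
orientation: [2.061, 0.309, -2.063]
ft_force: [-0.5, 0.6, -2.0]
width: 11.7
```

```bash
python3 - <<'E'
from m import *
go(517,-288.5,145.5,-73.0); print(ctrl.get_obs()['moment'])
E
```

```text
t 10.38 p [ 517.6 -289.   185.2] yaw -73.0 xaxis [-5.e-04  3.e-04 -1.e+00] F [-0.5  0.6 -2. ] w 11.7
turn x 7.107901918776318e-05 cm now [ 3.97 -0.06  0.05] cm after turn [ 3.97 -0.06  0.05] q [-0.53  0.43  1.74 -0.    0.97  0.74]
[ 0.00222295  0.06229106 -0.03662952]
```

The lower edge is already through the top at about z = 111.6 with no contact. Continuing.

Call:
{"op": "apply_moves", "data": {
  "increments": [
    {"gripper": 0, "delta_pos": [0.4, -0.03, 0], "dr": [0, 0, 0]},
    {"gripper": 0, "delta_pos": [0.5, 0, 0], "dr": [0, 0, 0]},
    {"gripper": 0, "delta_pos": [0.5, 0, 0], "dr": [0, 0, 0]},
    {"gripper": 0, "delta_pos": [0.5, 0, 0], "dr": [0, 0, 0]},
    {"gripper": 0, "delta_pos": [0.3, 0, 0], "dr": [0, 0, 0]}
  ]
}}

```text
t: 10.8
ee_pos: [517.4, -288.6, 162.7]
orientation: [2.061, 0.309, -2.063]
ft_force: [0.1, 0.3, -1.1]
width: 11.9
```

Call:
{"op": "apply_moves", "data": {
  "increments": [
    {"gripper": 0, "delta_pos": [0.4, 0, 0], "dr": [0, 0, 0]},
    {"gripper": 0, "delta_pos": [0.4, 0, 0], "dr": [0, 0, 0]},
    {"gripper": 0, "delta_pos": [0.4, 0, 0], "dr": [0, 0, 0]},
    {"gripper": 0, "delta_pos": [0.3, 0, 0], "dr": [0, 0, 0]},
    {"gripper": 0, "delta_pos": [0.2, 0, 0], "dr": [0, 0, 0]}
  ]
}}

```text
t: 11.22
ee_pos: [517.6, -288.7, 146.2]
orientation: [2.062, 0.309, -2.062]
ft_force: [-1.3, -0.9, -1.1]
width: 11.7
```

Call:
{"op": "apply_moves", "data": {
  "increments": [
    {"gripper": 0, "delta_pos": [0, 0, 0], "dr": [0, 0, 0]},
    {"gripper": 0, "delta_pos": [0, 0, 0], "dr": [0, 0, 0]},
    {"gripper": 0, "delta_pos": [0, 0, 0], "dr": [0, 0, 0]},
    {"gripper": 0, "delta_pos": [0, 0, 0], "dr": [0, 0, 0]},
    {"gripper": 0, "delta_pos": [0, 0, 0], "dr": [0, 0, 0]}
  ]
}}

```text
t: 11.63
ee_pos: [517.9, -288.8, 146.9]
orientation: [2.062, 0.308, -2.061]
ft_force: [-0.2, 0.2, -1.2]
width: 12.2
```

```bash
python3 - <<'E'
from m import *
go(517,-288.5,145.5,-73.0); o=ctrl.get_obs(); print(o['moment'],np.abs(o['qvel']).max())
b=cam('side'); l=np.zeros((560,800,3),np.uint8)
l[:,:]=cv2.resize(b['img'][165:277,240:400],(800,560),interpolation=cv2.INTER_CUBIC)
cv2.imwrite('pics/j.png',np.clip(l[:,:,::-1]*1.4,0,255).astype(np.uint8))
S=np.array([517.1,-288.7,0]);p=tool()[2]; print('TCP in slot frame',(p-S)@gx,(p-S)@gy)
E
```

```text
t 11.63 p [ 517.9 -288.8  146.9] yaw -73.0 xaxis [ 3.e-04 -2.e-04 -1.e+00] F [-0.2  0.2 -1.2] w 12.2
turn x 6.834819240016778e-05 cm now [ 0.14 -0.06  0.07] cm after turn [ 0.14 -0.06  0.07] q [-0.53  0.48  1.76  0.    0.9   0.75]
[-0.00317193  0.0190097   0.00131757] 0.0016302579765586408
TCP in slot frame 0.6739217014470317 -0.3154127289119728
```

View pics/j.png

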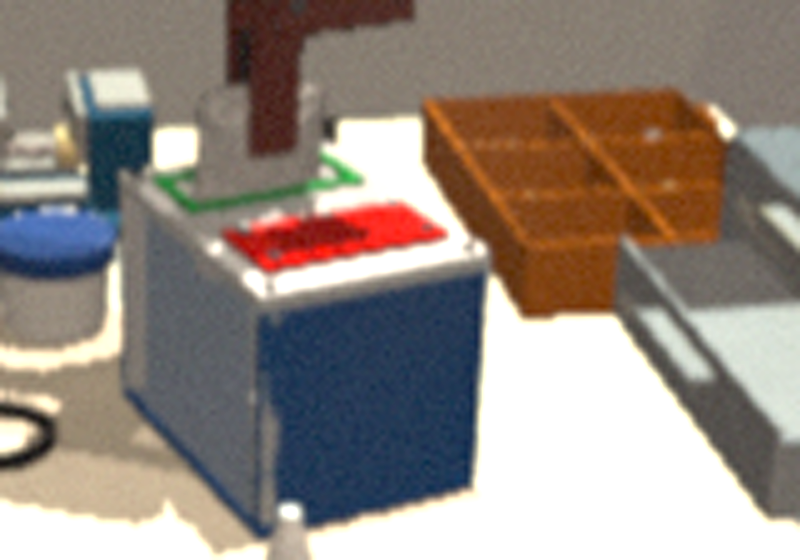

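The plate hangs through the green-framed window, with its visible half above the guard's top at crop (260,140). The tub and ring are undisturbed. The residual force is just the plate's weight and the arm is still, so I'm handing in.

```bash
python3 - <<'E'
from h import *
print(ctrl.close_job()); o=ctrl.get_obs(); print(o['t'],o['ee_pos'],o['ft_force'],o['width'])
E
```

```text
the job is handed in; nothing more can be done
None
the job is handed in; nothing more can be done
```

I drew the plate straight up out of the rack and lowered it upright through the open left (+y) window of the guard. I handed the job in at about 11.7 s with the plate still gripped.

Last checks before handing in:
- **Depth:** the TCP was at z ≈ 147 mm, so the plate's lower edge is about 47 mm below the guard's top, roughly half its 96 mm length.
- **Position in the slot:** the TCP was about 0.7 mm along and 0.3 mm across from the estimated window centre. Clearance is 2 mm on each side.
- **Hanging clear:** the force on the tool was about the plate's weight (-1.2 N vertical, about 0.2 N sideways), with almost no moment. The arm was still and the jaw opening read 12 mm.
- **Bystanders:** the tub and the part of the seal ring in view in the last picture looked undisturbed. Only the bottle's nozzle was in that crop. I did not measure any of the three again, but the arm never worked near them.

Checks that disagreed:
- **Plate tilt:** a plane fit to the plate's face read about 2.9° off vertical. A profile of the face showed this came from its raised boss and flange, and the boss itself was upright.
- **Camera views:** the side camera's pixels placed the guard about 1 px off the top camera's estimate. Its depth reading of the guard wall agreed with the top camera, so I used that.
- **Top camera:** the arm blocked its view during the insertion, so the final check used only the side camera and the force readings.

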